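# Set the serving-hatch prop to length and lock it

## Robot

A 7-joint arm with a two-finger parallel gripper is mounted at the origin on the work surface. World frame = base frame: x ahead of the robot, y to its left, z up, the work surface at z = 0. Lengths are in m, angles in rad, forces in N, time in s.
With the tool pointing down it reaches from about 0.425 to 0.875 m from the base axis. Payload 4.7 kg.
Tool frame: the origin (TCP) lies between the finger pads; the fingertips stand 11 mm ahead of it and the grasp point (between the pads) lies 8 mm behind it; z points along the fingers, y is the direction in which the jaws open and shut (so a half turn about z gives the same grasp; the last joint's range is limited). The gripper opens to 87 mm and grips with 3 to 60 N. Pads are 19 mm wide; open, the fingers measure 117 mm over their backs; the gripper's body (75 mm by 190 mm) begins 51 mm behind the grasp point.
Start: joints at [-1.331, 0.321, -0.07, 1.45, 0.023, 1.371, -0.057], TCP at [0.146, 0.634, 0.234] pointing down, gripper open.
Joint ranges: [-2.86, 2.86], [-0.3, 2.09], [-1.38, 1.24], [0.06, 2.45], [-1.56, 4.7], [0.09, 2.05], [-2.69, 2.69]. Speed limits (rad/s): [2.57, 2.57, 3.14, 3.14, 3.14, 3.14, 3.14].

## Interface

Orientations are given as a rotation vector (axis times angle).
In Python, from bench import ctrl gives the robot as it stands.
- The arm moves only by the tool servo_tool, never from a script. Its argument "series" is a list of rows, each an object with "travel": the shift along the tool's x, y, z in m, a list of three; "angular": the turn, a rotation vector about the tool's x, y, z in rad, a list of three. A call has 1 to 5 rows; each row shifts and turns the commanded pose from where the row before left it, along the tool's axes as they then stand; what a row does not reach is not made up. A row lasts 1/10 s, in which the tool goes at most 50 mm and 8.59 degrees, less where a joint would pass 70% of its speed; a pose out of reach is approached as far as the arm can. A call with a gripper value outside its range is refused whole. "claw" is the finger opening in m, from 0 to 0.087, set as the call begins (left out, the last holds). The fingers move at their own pace and stop on an object; "squeeze" is the grip in N (left out, the last holds). Time passes only in rows, so rows that do not move let the fingers close. It gives the time, the measured TCP pose, the force and the opening at its end, in the units of the state.
- ctrl.get_state(): the state, without advancing time (a new reading comes with each control period).
- ctrl.get_image(name): name is "side" or "top" or "wrist"; returns the picture (480x640x3 uint8, red, green, blue); there is no depth.
- ctrl.calibration(name): a dict with "fx", "fy", "cx", "cy" (pixels), "rvec" (rotation vector, rad) and "tvec" (3), from world to camera coordinates, as OpenCV has them. Camera axes: x right, y down, z forward; pixel columns grow to the right and rows downward; lengths in m; the calibration is good to about 2 mm. A picture is of the moment at which its call begins: read the wrist's pose just before it. calibration takes no time and is no camera call; for the wrist camera it gives the pose at the moment of the call.
- ctrl.close_job(): hands the job in, once; it reports no verdict.
The state is a dict: "time": time; "joint_positions": joint angles; "qd": joint speeds; "joint_torque": joint torques, N m; "position": TCP position; "tool_rot": TCP orientation; "ft_force": force on the tool from outside, world axes, zero at the start; "torque": the same for the moment, N m; "grip_width": opening from 0.0 (shut) to 1.0 (fully open).
Only numpy, scipy, OpenCV 4.12 (cv2) and the standard library are available. Lean on these libraries where they do the work, as an engineer would, in place of code of your own. Each camera call takes 0.05 s, during which the arm holds its last target.

## Task

The serving hatch needs its telescopic prop set: first put the new green brake plug from the blue pocket tray upright into the square pocket on top of the prop's grey collar. Then take the sliding leg by its black grip bar, pull it out until the bar's middle lines up with the yellow length mark and, keeping it at the mark the whole time, slide the red cam lever fully home along the bar towards the leg. The leg springs back when let go, so finish while still holding the bar at the mark with the lever closed; leave the other two plugs and everything else on the counter where they are.

Things in the scene. Friction and masses are not known exactly. Their poses are not given: they have to be found in the camera images.
- prop: Bench cradle with the prop, fixed to the counter. Origin on the counter under the middle of the grey collar at the tube's mouth. The leg slides out along its -x, the handle's long arm points along its +y. Collar 44 (x) by 60 (y) mm, 64 mm high. Outer tube, diameter 28 mm, from the collar to x = +195 mm. A flat rule 28 mm wide, 8 mm high, lies at y = -60 mm from x = -5 to -220 mm.
- plug_pocket (a point): Centre of the floor of the square pocket on top of the collar, 50 mm above the counter. The pocket is 22 by 22 mm (sides along the prop's x and y) and 14 mm deep, open at the top, rim 64 mm above the counter.
- leg (a joint): How far the steel leg (diameter 16 mm) is pulled out, m: 0 = all the way in, 0.13 = end stop. It starts at 0. A spring pulls it back in with about 3 N at 0 rising to 6 N at 0.12; drag 0.8 N. It goes back in when let go, whether the lever is open or closed.
- handle: Black grip bar across the leg's outer end, fixed to it; axes as the prop's. Origin 42 mm above the counter on the leg's line. Bar 16 mm thick (x), 29 to 55 mm above the counter, y = -20 to +112 mm, thin white index tongue to y = -28. Grip it across x from above, between y = 75 and 112 while the lever is open. With the leg at 0 its middle is 55 mm before the collar's face (x = -77 of the prop).
- handle_index (a point): The same point as the handle's origin: on the middle line of the bar's thickness, where it crosses the leg, 42 mm above the counter. Lines up with the length mark when it has x = 0 in the mark clip's frame.
- mark_clip: The length mark: clip fixed on the rule (black foot 24 by 36 by 12 mm, yellow upright 12 mm wide along x, 14 mm along y, top 58 mm above the counter). Origin 8 mm above the counter under the yellow upright's middle; axes as the prop's. The bar's index tongue passes beside it with 25 mm to spare. It wants the leg pulled out 0.063 to 0.108 m.
- cam_lever (a joint): How far the red cam lever has slid along the bar towards the leg, m: 0 = open (its middle at y = +64 mm of the handle), 0.036 = closed (fully home), against its stop (middle at y = +28 mm). Starts 0 to 0.006. Slides with 2 N drag and stays where it is left; rides on the leg.
- lever_mid (a point): Middle of the red cam lever, 42 mm above the counter. A saddle over the bar: 14 mm long along the bar (y), 48 mm wide across it (x), from 26 to 62 mm above the counter, so its two ears stick out 16 mm beyond the bar's faces; fingers standing on both sides of the bar push on these ears when they move along the bar.
- tray: Blue tray, 60 (x) by 168 (y) by 14 mm, fixed to the counter, with three square 22 mm pockets 10 mm deep at y = -52, 0 and +52 mm; origin under its middle.
- brake_plug: New green nylon plug, upright cylinder, diameter 16 mm, height 26 mm, about 20 g, origin at the middle of its underside. Stands in one of the tray's pockets, 4 mm above the counter, its top 16 mm above the tray. In the collar's pocket it stands 12 mm proud.
- worn_plug: Black worn plug of the same size in another pocket: leave it.
- brass_plug: Brass-coloured plug of the same size in another pocket: leave it.
- sauce_red: Red squeeze bottle, diameter 62 mm, height 185 mm, origin at its underside: leave it.
- sauce_yellow: Yellow squeeze bottle, diameter 62 mm, height 185 mm, origin at its underside: leave it.
- shaker: Clear shaker with steel cap, diameter 52 mm, height 95 mm: leave it.
- cup: White paper cup, diameter 84 mm, height 110 mm: leave it.
- pan: Open steel food pan, 160 by 260 by 65 mm: leave it.
- carton: Cardboard carton, 120 by 120 by 70 mm: leave it.
- driver: Screwdriver lying on the counter: leave it.
Not all that is in view belongs to the job. Of the things shaped like the tray, the blue one is meant.

How it is judged:
On the way, in this order (a step that is already met when the one before it is completed fails the run):
1. the green plug stands in the collar's pocket, let go (horizontal distance between brake_plug and plug_pocket below 0.006 m and z of brake_plug in the frame of plug_pocket below 0.004 m and angle between brake_plug's own z axis and vertical below 0.2 rad and contact force between the fingers and brake_plug below 0.1 N), for 0.3 s.
2. the leg is held by its bar at the length mark with the lever still open (x of handle_index in the frame of mark_clip between -0.006 and 0.006 m and contact force between the fingers and handle above 2 N and value of joint cam_lever below 0.015 m), for 0.2 s.
3. the lever is closed while the leg is held at the mark (x of handle_index in the frame of mark_clip between -0.006 and 0.006 m and contact force between the fingers and handle above 2 N and value of joint cam_lever above 0.032 m), for 0.2 s.
At the end, for the whole second after the job is handed in: The robot still holds the grip bar (fingers press on it with over 2 N), the bar's middle is within 6 mm of the yellow mark's middle and still, the cam lever is closed (over 32 of 36 mm), and the green plug stands upright in the collar's pocket (within 6 mm of its middle, under 4 mm off its floor) (all of step 3 and horizontal distance between brake_plug and plug_pocket below 0.006 m and z of brake_plug in the frame of plug_pocket below 0.004 m and angle between brake_plug's own z axis and vertical below 0.2 rad and velocity of joint leg between -0.01 and 0.01 m/s); the arm keeps its last pose, push and grip.
It fails at once if the lever is slid (over 15 mm) while the leg is more than 12 mm off the mark (value of joint cam_lever above 0.015 m and (x of handle_index in the frame of mark_clip above 0.012 m or x of handle_index in the frame of mark_clip below -0.012 m)).
It fails at once if another plug or a thing on the counter is moved over 30 mm (distance of any of worn_plug, brass_plug, sauce_red, sauce_yellow, shaker, cup, pan, carton, driver from where it was at the start of the episode above 0.03 m).
It also fails if it takes over 48 s, if anything falls off the work surface, if the arm or the gripper's body presses on something with over 40 N, if the wrist force passes 120 N, or if a joint passes its speed limit or range.

## Working session

There is one attempt and no reset: what is moved stays moved. The work goes in short steps, Python scripts to look and compute and a tool call to move; the robot and the scene stay as the last step left them, time stands still between calls to the robot, and variables do not carry over. Pictures are saved under pics/ and viewed, and the job is handed in when it is done.

Besides the shell and the picture viewer there is one more tool, called after "Request:" as name([rows], argument=value, ...), one row to a line, values as JSON. servo_tool: Moves the arm, as the interface text tells. Its arguments: {"type":"object","properties":{"series":{"type":"array","items":{"type":"object","properties":{"travel":{"type":"array","items":{"type":"number"}},"angular":{"type":"array","items":{"type":"number"}}}}},"claw":{"type":"number"},"squeeze":{"type":"number"}},"required":["series"]}

```bash
mkdir -p pics; ls; python3 - <<'E'
from bench import ctrl
import cv2
for n in ("top","side","wrist"):
    im=ctrl.get_image(n); cv2.imwrite(f"pics/{n}0.png",im[:,:,::-1])
    print(n,ctrl.calibration(n))
print(ctrl.get_state())
E
```

```text
pics
top {'fx': 472.422651836151, 'fy': 472.422651836151, 'cx': 322.50494157440744, 'cy': 240.86160409188642, 'rvec': array([ 2.14064918, -2.17046513,  0.15819852]), 'tvec': array([0.0276804 , 0.52510231, 1.18310924])}
side {'fx': 605.8128224225849, 'fy': 605.8128224225849, 'cx': 313.3325924688968, 'cy': 234.05903445597863, 'rvec': array([ 1.48300584, -1.8538035 ,  0.93137973]), 'tvec': array([0.14066647, 0.32315884, 1.48097891])}
wrist {'fx': 380.72832692975356, 'fy': 380.72832692975356, 'cx': 324.0529099867209, 'cy': 235.0093258399195, 'rvec': array([-2.29301256, -1.82669326, -0.23318161]), 'tvec': array([-0.65082343, -0.03018393,  0.39048541])}
{'time': 0.15, 'joint_positions': array([-1.33091785,  0.32164285, -0.07008609,  1.4514084 ,  0.02263624,
        1.37082419, -0.0568969 ]), 'qd': array([ 9.66403318e-05, -2.01740891e-03, -1.84708206e-03, -5.58924310e-03,
        3.77030544e-04,  2.42443912e-03, -1.16798630e-03]), 'joint_torque': array([-7.70051611e-05, -4.91798043e+01, -4.04511122e-01, -3.12875104e+01,
       -6.38771988e-02,  4.05333086e-02,  1.03789196e-04]), 'position': array([0.14547554, 0.63308362, 0.23271236]), 'tool_rot': array([-3.53837408e-01, -3.12155641e+00,  2.34998053e-03]), 'ft_force': array([-0.13973498, -0.10801564, -0.84041649]), 'torque': array([ 0.02756556, -0.01256322, -0.0196326 ]), 'grip_width': 1.0005098750050712}
```

View pics/top0.png

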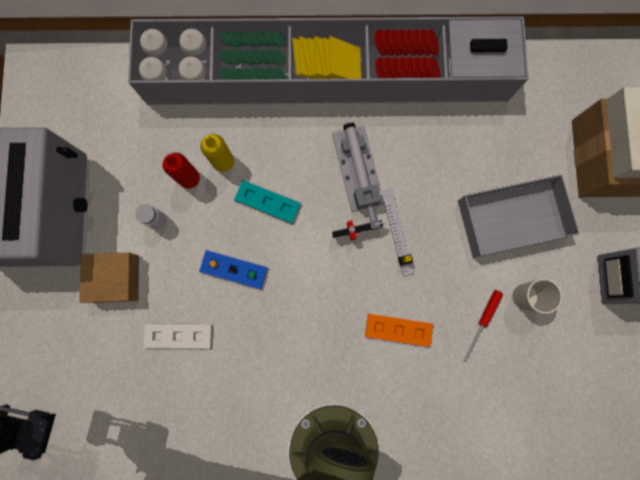

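View pics/side0.png

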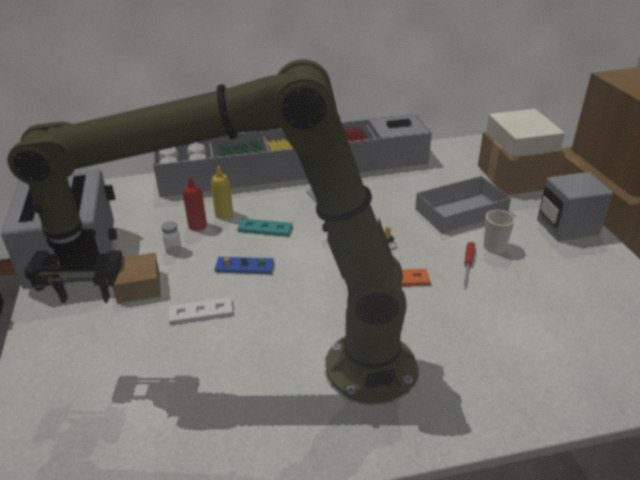

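View pics/wrist0.png

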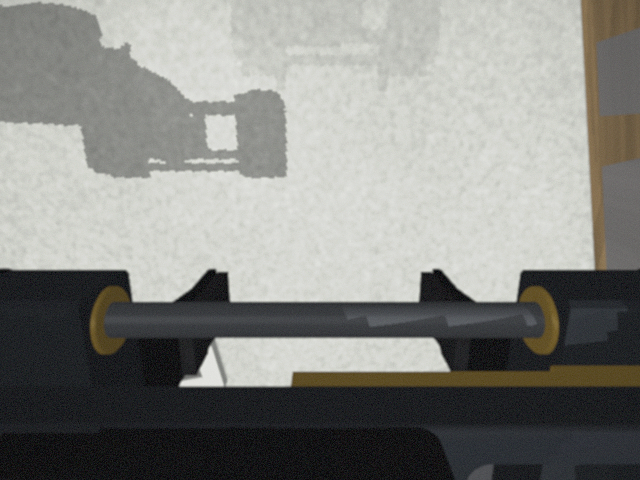

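The top view shows the blue tray around (233,269), with brass at 213, black at 233 and green at 252. The prop's collar is near (368,197), the bar near (358,230), and the yellow mark near (405,259).

```bash
cat > h.py <<'E'
import numpy as np, cv2
from bench import ctrl
from scipy.spatial.transform import Rotation as R
def cast(cal,uv,z):
    uv=np.atleast_2d(np.array(uv,float))
    Rm=cv2.Rodrigues(np.array(cal['rvec']))[0]; t=np.array(cal['tvec']); C=-Rm.T@t
    d=np.c_[(uv[:,0]-cal['cx'])/cal['fx'],(uv[:,1]-cal['cy'])/cal['fy'],np.ones(len(uv))]@Rm
    return C+d*((z-C[2])/d[:,2])[:,None]
def proj(cal,P):
    K=np.array([[cal['fx'],0,cal['cx']],[0,cal['fy'],cal['cy']],[0,0,1.]])
    return cv2.projectPoints(np.atleast_2d(np.array(P,float)),np.array(cal['rvec']),np.array(cal['tvec']),K,None)[0][:,0]
def mask(im,lo,hi):
    hsv=cv2.cvtColor(im,cv2.COLOR_RGB2HSV); return cv2.inRange(hsv,np.array(lo),np.array(hi))
def blobs(m,minA=15):
    n,l,s,c=cv2.connectedComponentsWithStats(m)
    return [(c[i].round(1).tolist(),s[i].tolist()) for i in range(1,n) if s[i][4]>=minA]
E
python3 - <<'E'
from h import *
im=cv2.imread("pics/top0.png")[:,:,::-1].copy(); cal=ctrl.calibration("top")
crop=im[110:290,190:430]; cv2.imwrite("pics/crop0.png",cv2.resize(crop,None,fx=3.3,fy=3.3,interpolation=cv2.INTER_CUBIC)[:,:,::-1])
m=mask(im,(105,120,60),(125,255,255)); b=blobs(m,200); print("blue",b)
m2=cv2.morphologyEx(m,cv2.MORPH_CLOSE,np.ones((9,9),np.uint8)); cs,_=cv2.findContours(m2,cv2.RETR_EXTERNAL,cv2.CHAIN_APPROX_NONE)
c=max(cs,key=cv2.contourArea); r=cv2.minAreaRect(c); box=cv2.boxPoints(r); print(r); W=cast(cal,box,.014);print(W, np.linalg.norm(np.diff(W,axis=0),axis=1))
print("yellow",blobs(mask(im,(22,120,80),(35,255,255)),8))
print("green",blobs(mask(im,(50,80,30),(85,255,255)),8))
print("red",blobs(mask(im,(0,150,80),(6,255,255)),8))
print(cast(cal,[[335,455]],0.3))
E
```

```text
blue [([233.3, 269.4], [200, 251, 67, 38, 1298])]
((233.04843139648438, 269.28289794921875), (64.3113784790039, 22.43248176574707), 15.751173973083496)
[[0.45273099 0.34190313 0.014     ]
 [0.50898718 0.32721073 0.014     ]
 [0.46106266 0.16556559 0.014     ]
 [0.40532057 0.18121998 0.014     ]] [0.05814315 0.16859985 0.05789853]
yellow [([326.1, 57.9], [292, 36, 69, 43, 2608]), ([217.1, 152.4], [201, 134, 33, 38, 826]), ([407.3, 258.3], [403, 255, 9, 7, 45])]
green [([252.6, 38.4], [220, 31, 65, 16, 826]), ([252.3, 56.4], [220, 49, 65, 16, 825]), ([251.2, 73.2], [220, 67, 65, 12, 633]), ([251.4, 274.2], [249, 272, 6, 5, 25])]
red [([405.8, 40.5], [374, 29, 65, 26, 1327]), ([406.7, 66.9], [375, 57, 65, 21, 1208]), ([177.1, 165.2], [163, 153, 32, 30, 497]), ([194.1, 185.1], [192, 183, 6, 5, 8]), ([349.7, 223.6], [347, 221, 6, 7, 28]), ([352.6, 235.0], [350, 231, 6, 9, 46]), ([490.5, 308.0], [479, 291, 23, 36, 337])]
[[0.07877099 0.00563213 0.3       ]]
```

View pics/crop0.png

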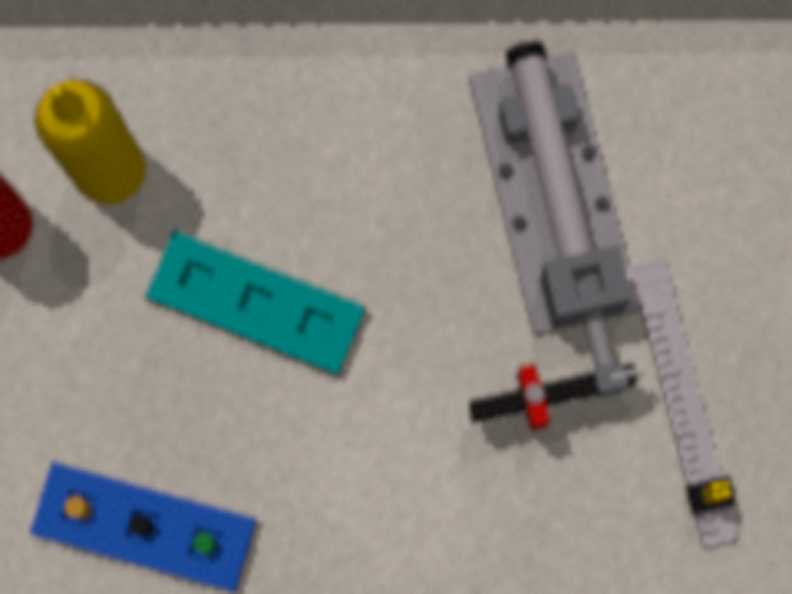

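```bash
cat >> h.py <<'E'
def plan(P,ydir,maxpi=True):
    """to TCP P, tool down, tool y along +-ydir (world xy). prints shift in the current tool axes, and yaw about tool z (shift first)."""
    s=ctrl.get_state(); Rt=R.from_rotvec(s['tool_rot']).as_matrix()
    y=Rt[:2,1]; a=np.arctan2(ydir[1],ydir[0])-np.arctan2(y[1],y[0]); a=(a+np.pi/2)%np.pi-np.pi/2
    # level
    tz=-a
    zt=Rt.T@np.array([0,0,-1.]); tilt=np.cross([0,0,1.],zt)
    print("t",round(s['time'],2),"pos",s['position'].round(4),"shift(tool)",(Rt.T@(np.array(P)-s['position'])).round(4),"turn about tool z",round(tz,4),"deg",round(np.degrees(tz),1),"tilt",tilt.round(4),"f",s['ft_force'].round(1),"w",s['grip_width'],"q",s['joint_positions'].round(2))
E
python3 - <<'E'
from h import *
s=ctrl.get_state(); Rt=R.from_rotvec(s['tool_rot']).as_matrix(); print(Rt.round(3))
w=ctrl.calibration("wrist"); Rm=cv2.Rodrigues(w['rvec'])[0]; C=-Rm.T@w['tvec']; print("cam in tool",(Rt.T@(C-s['position'])).round(4)); print((Rm@Rt).round(3))
cal=ctrl.calibration("top")
g=cast(cal,[[251.4,274.2]],.028); print("green",g)
print("pocketholes expected", [ (np.array([.4570,.2540])+k*np.array([-.284,-.958])).round(4) for k in (-.052,0,.052)])
print("mark",cast(cal,[[407.3,258.3]],.056))
cx=lambda x,y:(190+x/3.3,110+y/3.3)
print("pocket",cast(cal,[cx(588,278)],.064),"lever",cast(cal,[cx(533,392)],.062),"bar tip",cast(cal,[cx(474,409)],.055),"tube end",cast(cal,[cx(528,55)],.05))
plan([.4425,.204,.15],[.958,-.284])
E
```

```text
[[-0.975  0.224 -0.   ]
 [ 0.224  0.975 -0.001]
 [-0.    -0.001 -1.   ]]
cam in tool [ 0.0697  0.0015 -0.1518]
[[ 0.     1.    -0.   ]
 [-0.968  0.    -0.253]
 [-0.253  0.     0.968]]
green [[0.44249703 0.20416166 0.028     ]]
pocketholes expected [array([0.4718, 0.3038]), array([0.457, 0.254]), array([0.4422, 0.2042])]
mark [[ 0.47533449 -0.19307043  0.056     ]]
pocket [[ 0.64030104 -0.09777014  0.064     ]] lever [[ 0.55174314 -0.05324657  0.062     ]] bar tip [[ 0.5401947  -0.00794562  0.055     ]] tube end [[ 0.82659362 -0.05636149  0.05      ]]
t 0.15 pos [0.1455 0.6331 0.2327] shift(tool) [-0.3855 -0.3516  0.0833] turn about tool z -1.5083 deg -86.4 tilt [-0.0015  0.0001  0.    ] f [-0.1 -0.1 -0.8] w 1.0005098750050712 q [-1.33  0.32 -0.07  1.45  0.02  1.37 -0.06]
```

Request:
servo_tool([
  {"travel": [-0.03,-0.03,0]},
  {"travel": [-0.035,-0.032,0]},
  {"travel": [-0.035,-0.032,0]},
  {"travel": [-0.035,-0.032,0]},
  {"travel": [-0.035,-0.032,0]},
], claw=0.045, squeeze=15)

```text
$.series[0]: bad value
```

Request:
servo_tool([
  {"travel": [-0.035,-0.032,0]},
  {"travel": [-0.035,-0.032,0]},
  {"travel": [-0.035,-0.032,0]},
  {"travel": [-0.035,-0.032,0]},
  {"travel": [-0.035,-0.032,0]},
])

```text
$.series[0]: bad value
```

Request:
servo_tool([
  {"travel": [-0.035,-0.032,0]},
  {"angular": [0,0,0.14]},
  {"angular": [0,0,0.14]},
  {"angular": [0,0,0.14]},
  {"angular": [0,0,0.14]},
])

```text
$.series[0]: bad value
```

Request:
servo_tool([
  {"angular": [0,0,0.14]},
  {"angular": [0,0,0.14]},
  {"angular": [0,0,0.14]},
  {"angular": [0,0,0.14]},
  {"angular": [0,0,0.14]},
])

```text
$.series[0]: bad value
```

Request:
servo_tool([
  {"angular": [0,0,0.14]},
  {"angular": [0,0,0.14]},
  {"angular": [0,0,0.09]},
])

```text
$.series[0]: bad value
```

```bash
python3 - <<'E'
from h import *
plan([.4425,.204,.12],[.958,-.284])
w=ctrl.calibration("wrist"); im=ctrl.get_image("wrist"); cv2.imwrite("pics/w1.png",im[:,:,::-1])
b=blobs(mask(im,(50,80,30),(85,255,255)),60); print(b)
for c,s in b: print(cast(w,c,.03))
E
```

```text
t 0.15 pos [0.1455 0.6331 0.2327] shift(tool) [-0.3855 -0.3515  0.1133] turn about tool z -1.5083 deg -86.4 tilt [-0.0015  0.0001  0.    ] f [-0.1 -0.1 -0.8] w 1.0005098750050712 q [-1.33  0.32 -0.07  1.45  0.02  1.37 -0.06]
[]
```

View pics/w1.png

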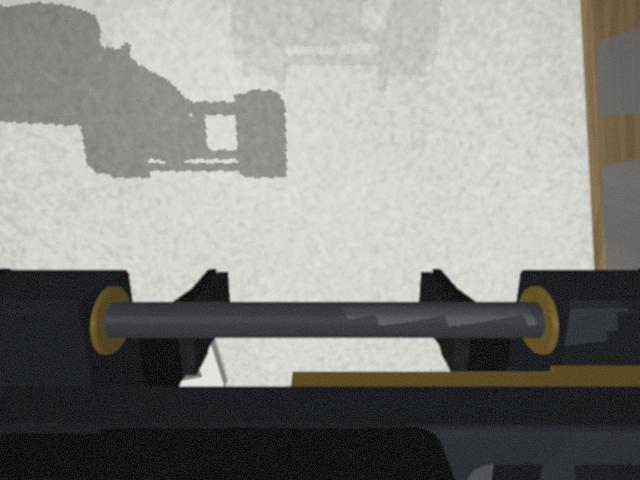

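The calls were refused because each row needs both keys, so the arm hasn't moved and the picture is unchanged. I'll resend with both keys.

Request:
servo_tool([
  {"travel": [-0.03,-0.03,0],"angular": [0,0,0]},
  {"travel": [-0.035,-0.032,0],"angular": [0,0,0]},
  {"travel": [-0.035,-0.032,0],"angular": [0,0,0]},
  {"travel": [-0.035,-0.032,0],"angular": [0,0,0]},
  {"travel": [-0.035,-0.032,0],"angular": [0,0,0]},
], claw=0.045, squeeze=15)

```text
time: 0.7
position: [0.2767, 0.4396, 0.2335]
tool_rot: [0.354, 3.122, 0.0]
ft_force: [0.8, -0.0, 0.5]
grip_width: 0.633
```

Request:
servo_tool([
  {"travel": [-0.035,-0.032,0],"angular": [0,0,0]},
  {"travel": [-0.035,-0.032,0],"angular": [0,0,0]},
  {"travel": [-0.035,-0.032,0],"angular": [0,0,0]},
  {"travel": [-0.035,-0.032,0],"angular": [0,0,0]},
  {"travel": [-0.035,-0.032,0],"angular": [0,0,0]},
])

```text
time: 1.2
position: [0.4113, 0.2446, 0.2337]
tool_rot: [0.354, 3.121, 0.001]
ft_force: [0.5, 1.0, 0.3]
grip_width: 0.522
```

Request:
servo_tool([
  {"travel": [-0.035,-0.032,0],"angular": [0,0,0]},
  {"travel": [0,0,0],"angular": [0,0,0.14]},
  {"travel": [0,0,0],"angular": [0,0,0.14]},
  {"travel": [0,0,0],"angular": [0,0,0.14]},
  {"travel": [0,0,0],"angular": [0,0,0.14]},
])

```text
time: 1.7
position: [0.4375, 0.2071, 0.2334]
tool_rot: [-1.212, -2.898, 0.0]
ft_force: [-0.4, 0.1, -0.0]
grip_width: 0.52
```

Request:
servo_tool([
  {"travel": [0,0,0],"angular": [0,0,0.14]},
  {"travel": [0,0,0],"angular": [0,0,0.14]},
  {"travel": [0,0,0],"angular": [0,0,0.14]},
  {"travel": [0,0,0],"angular": [0,0,0.14]},
  {"travel": [0,0,0],"angular": [0,0,0.14]},
])

```text
time: 2.2
position: [0.4374, 0.2072, 0.2335]
tool_rot: [-2.132, -2.308, 0.0]
ft_force: [-0.1, -0.3, 0.9]
grip_width: 0.515
```

Request:
servo_tool([
  {"travel": [0,0,0],"angular": [0,0,0.14]},
  {"travel": [0,0,0],"angular": [0,0,0.14]},
  {"travel": [0,0,0],"angular": [0,0,0.09]},
  {"travel": [0,0,0],"angular": [0,0,0]},
])

```text
time: 2.6
position: [0.4374, 0.2072, 0.2335]
tool_rot: [-2.515, -1.883, 0.0]
ft_force: [-0.8, 0.2, -0.7]
grip_width: 0.517
```

```bash
python3 - <<'E'
from h import *
plan([.4425,.204,.12],[.958,-.284])
w=ctrl.calibration("wrist"); im=ctrl.get_image("wrist"); cv2.imwrite("pics/w1.png",im[:,:,::-1])
b=blobs(mask(im,(50,80,30),(85,255,255)),60); print(b)
for c,s in b: print(cast(w,c,.03))
E
```

```text
t 2.6 pos [0.4374 0.2072 0.2335] shift(tool) [-0.0017  0.0058  0.1135] turn about tool z 0.003 deg 0.2 tilt [-0.0001  0.      0.    ] f [-0.8  0.2 -0.7] w 0.5167941693202115 q [-0.8  -0.04  0.29  1.86  0.01  1.32 -0.79]
[([329.9, 210.2], [322, 201, 17, 19, 241])]
[[0.44217415 0.20757026 0.03      ]]
```

View pics/w1.png

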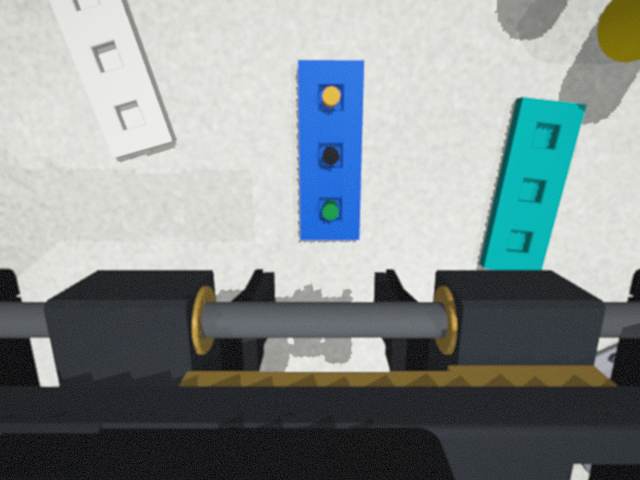

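The green plug is at (330,210) in the wrist view, which puts it at (0.442,0.206) and agrees with the top camera within 3 mm. Next I'll shift over it and descend.

Request:
servo_tool([
  {"travel": [-0.001,0.005,0.03],"angular": [0,0,0]},
  {"travel": [0,0,0.04],"angular": [0,0,0]},
  {"travel": [0,0,0.04],"angular": [0,0,0]},
  {"travel": [0,0,0.0],"angular": [0,0,0]},
])

```text
time: 3.05
position: [0.4382, 0.2028, 0.1187]
tool_rot: [-2.512, -1.885, 0.017]
ft_force: [-0.8, -0.2, -0.7]
grip_width: 0.516
```

```bash
python3 - <<'E'
from h import *
plan([.4423,.2055,.031],[.958,-.284])
w=ctrl.calibration("wrist"); im=ctrl.get_image("wrist"); cv2.imwrite("pics/w2.png",im[:,:,::-1])
b=blobs(mask(im,(50,80,30),(85,255,255)),60); print(b)
for c,s in b: print(cast(w,c,.03),cast(w,c,.025))
m=mask(im,(100,120,60),(125,255,255)); print(blobs(m,500))
print(proj(w,[[.4423,.2055,.03]]))
E
```

```text
t 3.05 pos [0.4382 0.2028 0.1187] shift(tool) [0.0045 0.0038 0.0877] turn about tool z 0.0051 deg 0.3 tilt [-0.0069  0.0081  0.    ] f [-0.8 -0.2 -0.7] w 0.5162265087754384 q [-0.79  0.06  0.31  2.   -0.02  1.09 -0.75]
[([330.5, 235.1], [319, 220, 24, 30, 546])]
[[0.44269625 0.20855063 0.03      ]] [[0.44235851 0.20723127 0.025     ]]
[([331.1, 140.8], [284, 15, 98, 261, 21879])]
[[331.19879047 239.57864104]]
```

View pics/w2.png

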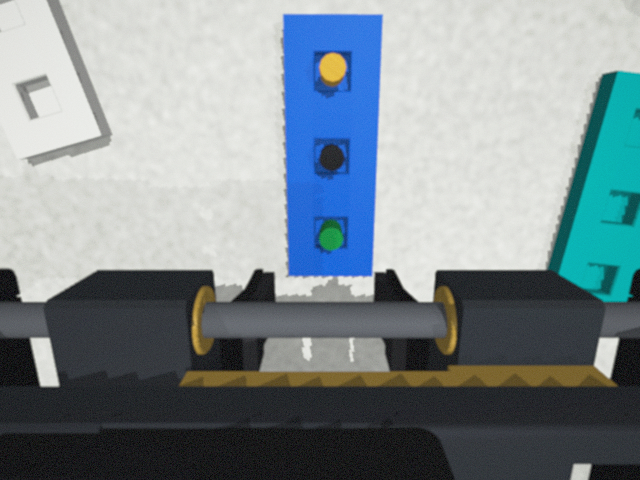

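The green plug's top disc is near (330,238) in the wrist view, about (0.4425,0.207). I'll correct the offset and tilt, then go down.

Request:
servo_tool([
  {"travel": [0.005,0.003,0.02],"angular": [-0.007,0.008,0.005]},
  {"travel": [0,0,0.02],"angular": [0,0,0]},
  {"travel": [0,0,0.01],"angular": [0,0,0]},
  {"travel": [0,0,0],"angular": [0,0,0]},
  {"travel": [0,0,0],"angular": [0,0,0]},
])

```text
time: 3.6
position: [0.4476, 0.2096, 0.0751]
tool_rot: [2.518, 1.877, 0.02]
ft_force: [0.5, -1.0, -0.3]
grip_width: 0.518
```

```bash
python3 - <<'E'
from h import *
plan([.4424,.2068,.031],[.958,-.284])
w=ctrl.calibration("wrist"); im=ctrl.get_image("wrist"); cv2.imwrite("pics/w3.png",im[:,:,::-1])
b=blobs(mask(im,(50,80,30),(85,255,255)),60); print(b)
E
```

```text
t 3.6 pos [0.4476 0.2096 0.0751] shift(tool) [-0.0046 -0.0046  0.044 ] turn about tool z -0.0015 deg -0.1 tilt [ 0.0084 -0.0097  0.    ] f [ 0.5 -1.  -0.3] w 0.5176019475636756 q [-0.78  0.13  0.31  2.03 -0.05  0.98 -0.74]
[([317.2, 272.0], [304, 253, 27, 38, 841])]
```

View pics/w3.png

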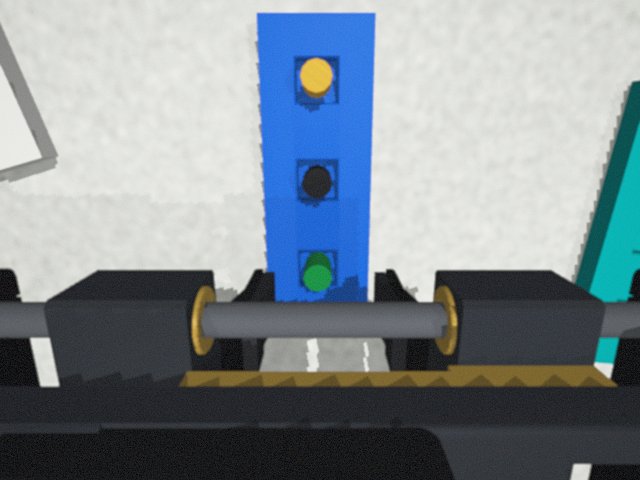

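The earlier reading was taken before the arm had settled, so I over-corrected. The plug now shows 5 mm off, at (317,275). I'll undo the tilt and offset, let it settle, and read again.

Request:
servo_tool([
  {"travel": [-0.0045,-0.0045,0.01],"angular": [0.007,-0.008,0]},
  {"travel": [0,0,0],"angular": [0,0,0]},
  {"travel": [0,0,0],"angular": [0,0,0]},
  {"travel": [0,0,0],"angular": [0,0,0]},
])

```text
time: 4.05
position: [0.4412, 0.2062, 0.0636]
tool_rot: [2.519, 1.877, 0.0]
ft_force: [-0.2, 0.3, 0.5]
grip_width: 0.513
```

```bash
python3 - <<'E'
from h import *
plan([.4424,.2068,.031],[.958,-.284])
w=ctrl.calibration("wrist"); im=ctrl.get_image("wrist"); cv2.imwrite("pics/w4.png",im[:,:,::-1])
b=blobs(mask(im,(50,80,30),(85,255,255)),60); print(b)
c=b[0]; s=c[1]; print(cast(w,[[s[0]+s[2]/2,s[1]+s[3]-s[2]/2]],.03))
E
```

```text
t 4.05 pos [0.4412 0.2062 0.0636] shift(tool) [0.0009 0.001  0.0326] turn about tool z -0.0017 deg -0.1 tilt [ 0.0002 -0.0002  0.    ] f [-0.2  0.3  0.5] w 0.5133390520060596 q [-0.78  0.14  0.31  2.05 -0.05  0.96 -0.74]
[([327.3, 269.7], [313, 249, 30, 41, 961])]
[[0.44262449 0.20641268 0.03      ]]
```

Request:
servo_tool([
  {"travel": [0.0005,0.001,0.015],"angular": [0,0,0]},
  {"travel": [0,0,0.0175],"angular": [0,0,0]},
  {"travel": [0,0,0],"angular": [0,0,0]},
  {"travel": [0,0,0],"angular": [0,0,0]},
])

```text
time: 4.5
position: [0.4422, 0.2063, 0.0312]
tool_rot: [2.519, 1.877, -0.001]
ft_force: [0.2, 1.0, 0.6]
grip_width: 0.518
```

Request:
servo_tool([
  {"travel": [0,0,0],"angular": [0,0,0]},
  {"travel": [0,0,0],"angular": [0,0,0]},
  {"travel": [0,0,0],"angular": [0,0,0]},
  {"travel": [0,0,0],"angular": [0,0,0]},
], claw=0.0, squeeze=15)

```text
time: 4.9
position: [0.4424, 0.2065, 0.0314]
tool_rot: [-2.519, -1.877, -0.001]
ft_force: [-0.5, -1.0, -0.1]
grip_width: 0.234
```

```bash
python3 - <<'E'
from h import *
plan([.4424,.2068,.031],[.958,-.284])
E
```

```text
t 4.9 pos [0.4424 0.2065 0.0314] shift(tool) [ 0.0003 -0.0001  0.0004] turn about tool z -0.0018 deg -0.1 tilt [ 0.0004 -0.0007  0.    ] f [-0.5 -1.  -0.1] w 0.23425072498973062 q [-0.77  0.19  0.3   2.07 -0.07  0.89 -0.72]
```

Request:
servo_tool([
  {"travel": [0,0,0],"angular": [0,0,0]},
  {"travel": [0,0,0],"angular": [0,0,0]},
  {"travel": [0,0,0],"angular": [0,0,0]},
])

```text
time: 5.2
position: [0.4424, 0.2064, 0.0312]
tool_rot: [-2.519, -1.877, -0.001]
ft_force: [-0.8, 0.3, 0.5]
grip_width: 0.163
```

Request:
servo_tool([
  {"travel": [0,0,-0.01],"angular": [0,0,0]},
  {"travel": [0,0,-0.03],"angular": [0,0,0]},
  {"travel": [0,0,-0.04],"angular": [0,0,0]},
  {"travel": [0,0,-0.04],"angular": [0,0,0]},
  {"travel": [0,0,-0.03],"angular": [0,0,0]},
])

```text
time: 5.7
position: [0.4428, 0.2064, 0.1843]
tool_rot: [2.519, 1.877, 0.005]
ft_force: [0.3, 0.6, -0.4]
grip_width: 0.17
```

```bash
python3 - <<'E'
from h import *
plan([.6403,-.0978,.14],[.976,.217])
im=ctrl.get_image("wrist"); cv2.imwrite("pics/w5.png",im[:,:,::-1])
print(blobs(mask(im,(50,80,30),(85,255,255)),30))
# prop estimate from top view, averaged
E
```

```text
t 5.7 pos [0.4428 0.2064 0.1843] shift(tool) [-0.2351  0.2762  0.0442] turn about tool z -0.5091 deg -29.2 tilt [ 0.0019 -0.0023  0.    ] f [ 0.3  0.6 -0.4] w 0.17011044805299438 q [-0.8  -0.    0.31  1.92 -0.    1.22 -0.78]
[([324.6, 287.2], [307, 269, 35, 33, 941])]
```

View pics/w5.png

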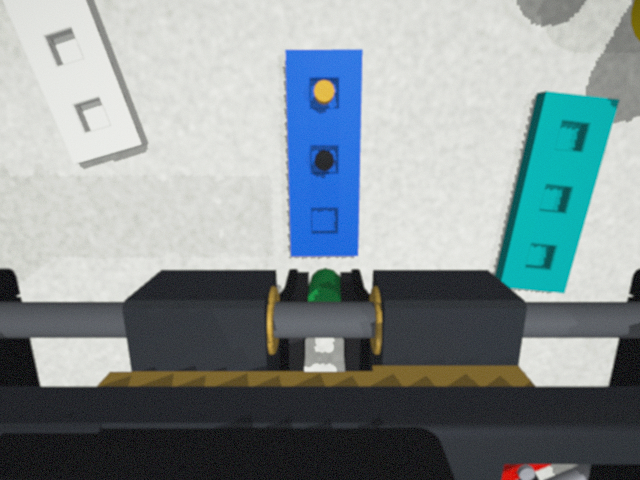

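The plug is held between the fingers at (325,285) and its tray pocket is empty. Next I'll go to a viewing pose from which the prop, bar and mark are all visible.

```bash
python3 - <<'E'
from h import *
plan([.584,-.213,.21],[.976,.217])
E
```

```text
t 5.75 pos [0.4452 0.2077 0.1889] shift(tool) [-0.3632  0.2536 -0.0225] turn about tool z -0.5093 deg -29.2 tilt [ 0.0065 -0.0082  0.    ] f [1.7 1.3 2.4] w 0.1588820267265371 q [-0.8  -0.    0.31  1.91 -0.    1.22 -0.78]
```

Request:
servo_tool([
  {"travel": [-0.03,0.02,-0.005],"angular": [0,0,0]},
  {"travel": [-0.04,0.028,-0.005],"angular": [0,0,0]},
  {"travel": [-0.04,0.028,-0.005],"angular": [0,0,0]},
  {"travel": [-0.04,0.028,-0.005],"angular": [0,0,0]},
  {"travel": [-0.04,0.028,-0.005],"angular": [0,0,0]},
])

```text
time: 6.25
position: [0.5146, -0.0154, 0.2068]
tool_rot: [-2.519, -1.877, -0.002]
ft_force: [0.1, 0.1, -0.4]
grip_width: 0.162
```

Request:
servo_tool([
  {"travel": [-0.04,0.028,0],"angular": [0,0,0]},
  {"travel": [-0.04,0.028,0],"angular": [0,0,0]},
  {"travel": [-0.04,0.028,0],"angular": [0,0,0]},
  {"travel": [-0.035,0.025,0],"angular": [0,0,0]},
  {"travel": [-0.015,0.012,0],"angular": [0,0,0]},
])

```text
time: 6.75
position: [0.5813, -0.2164, 0.2063]
tool_rot: [2.522, 1.869, -0.003]
ft_force: [-0.7, 0.5, 0.0]
grip_width: 0.163
```

Request:
servo_tool([
  {"travel": [0,0,0],"angular": [0,0,-0.127]},
  {"travel": [0,0,0],"angular": [0,0,-0.127]},
  {"travel": [0,0,0],"angular": [0,0,-0.127]},
  {"travel": [0,0,0],"angular": [0,0,-0.128]},
  {"travel": [0,0,0],"angular": [0,0,0]},
])

```text
time: 7.25
position: [0.5815, -0.211, 0.2061]
tool_rot: [-1.965, -2.451, -0.0]
ft_force: [-0.6, -0.9, -0.5]
grip_width: 0.166
```

Request:
servo_tool([
  {"travel": [0,0,0],"angular": [0,0,0]},
  {"travel": [0,0,0],"angular": [0,0,0]},
  {"travel": [0,0,0],"angular": [0,0,0]},
])

```text
time: 7.55
position: [0.5817, -0.2109, 0.206]
tool_rot: [-1.967, -2.45, -0.0]
ft_force: [0.6, -0.4, 0.0]
grip_width: 0.161
```

```bash
python3 - <<'E'
from h import *
plan([.584,-.213,.21],[.976,.217])
w=ctrl.calibration("wrist");print(w); im=ctrl.get_image("wrist"); cv2.imwrite("pics/w6.png",im[:,:,::-1])
E
```

```text
t 7.55 pos [ 0.5817 -0.2109  0.206 ] shift(tool) [-0.0025  0.0018 -0.004 ] turn about tool z -0.0009 deg -0.1 tilt [ 0.     -0.0001  0.    ] f [ 0.6 -0.4  0. ] w 0.161139415190056 q [-0.2   0.3   0.62  1.59 -0.18  1.31  0.66]
{'fx': 380.72832692975356, 'fy': 380.72832692975356, 'cx': 324.0529099867209, 'cy': 235.0093258399195, 'rvec': array([-2.86900928, -0.31426125, -0.0381513 ]), 'tvec': array([-0.52209173, -0.34331696,  0.28075216])}
```

View pics/w6.png

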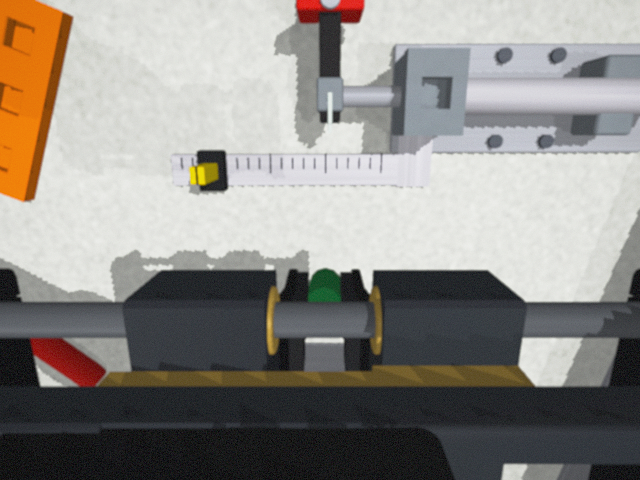

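The wrist view shows the collar's top face around (435,90) with the pocket at (437,93). The bar crosses the leg at (330,97), and the yellow mark is at (204,174). I'll zoom in to pin the edges down.

```bash
python3 - <<'E'
import cv2,numpy as np
im=cv2.imread("pics/w6.png")
a=cv2.resize(im[30:150,370:490],None,fx=5,fy=5,interpolation=cv2.INTER_CUBIC)
cv2.imwrite("pics/w6a.png",a)
b=cv2.resize(im[0:200,160:360],None,fx=3,fy=3,interpolation=cv2.INTER_CUBIC)
cv2.imwrite("pics/w6b.png",b)
E
```

```text
(no output)
```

View pics/w6a.png

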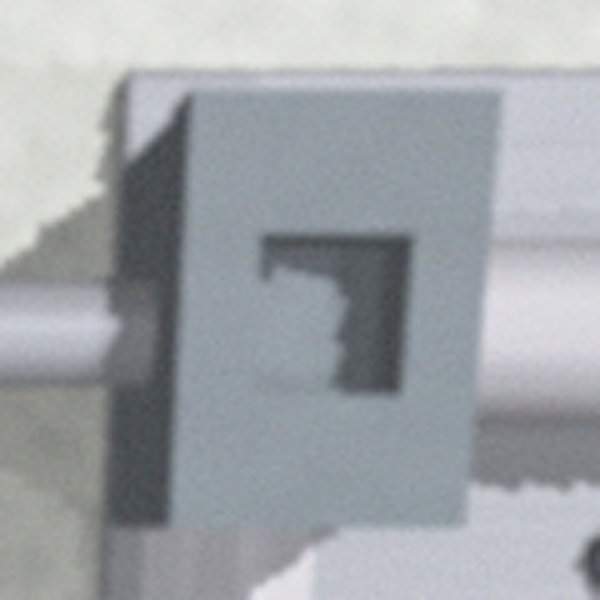

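View pics/w6b.png

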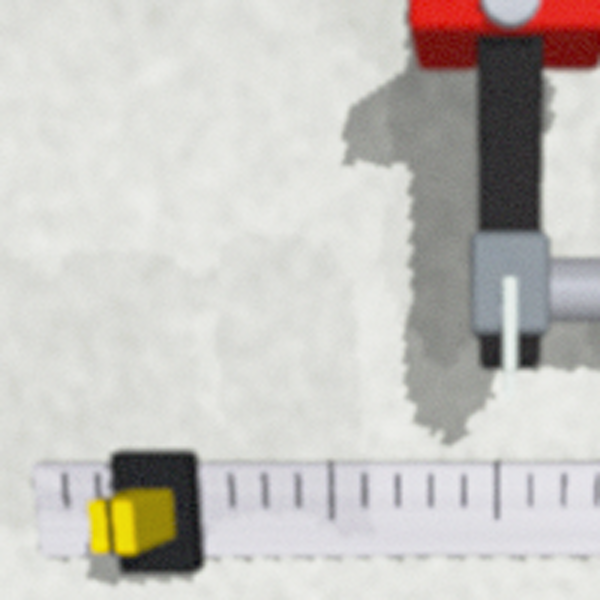

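```bash
python3 - <<'E'
from h import *
w={'fx': 380.72832692975356, 'fy': 380.72832692975356, 'cx': 324.0529099867209, 'cy': 235.0093258399195, 'rvec': np.array([-2.86900928, -0.31426125, -0.0381513 ]), 'tvec': np.array([-0.52209173, -0.34331696,  0.28075216])}
import pickle; pickle.dump(w,open("w6.pkl","wb"))
A=lambda p:[(370+(x+.5)/5-.5,30+(y+.5)/5-.5) for x,y in p]
B=lambda p:[(160+(x+.5)/3-.5,(y+.5)/3-.5) for x,y in p]
c=cast(w,A([(192,92),(503,92),(467,525),(168,525)]),.064)
print("collar",c.round(4),np.linalg.norm(np.roll(c,-1,0)-c,axis=1).round(4),c.mean(0).round(4))
p=cast(w,A([(262,234),(413,235),(402,393),(254,391)]),.064)
print("pocket",p.round(4),np.linalg.norm(np.roll(p,-1,0)-p,axis=1).round(4),p.mean(0).round(4))
r=cast(w,B([(35,463),(599,463)]),.008); d=r[1]-r[0]; print("rule yaw",np.degrees(np.arctan2(d[1],d[0])))
for e in((c[0],c[1]),(c[3],c[2]),(p[0],p[1]),(p[3],p[2])): d=e[1]-e[0]; print("x-edge yaw",np.degrees(np.arctan2(d[1],d[0])).round(2))
for e in((c[3],c[0]),(c[2],c[1])): d=e[1]-e[0]; print("y-edge yaw",np.degrees(np.arctan2(d[1],d[0])).round(2)-90)
m=cast(w,B([(90,526),(113,525),(136,523)]),.058); print("mark",m.round(4))
m2=cast(w,B([(111,512),(204,512)]),.020); print("foot",m2.round(4),m2.mean(0))
b=cast(w,B([(478,150),(543,150),(510.5,150),(511,40)]),.055); print("bar",b.round(4))
t=cast(w,B([(510,282),(510.5,375)]),.055);print("tongue",t)
plan([.6403,-.0978,.14],[.976,.217])
E
```

```text
collar [[ 0.6113 -0.0708  0.064 ]
 [ 0.6542 -0.0613  0.064 ]
 [ 0.6673 -0.1189  0.064 ]
 [ 0.6238 -0.1286  0.064 ]] [0.0439 0.0592 0.0446 0.0592] [ 0.6392 -0.0949  0.064 ]
pocket [[ 0.6262 -0.0866  0.064 ]
 [ 0.6474 -0.0821  0.064 ]
 [ 0.6523 -0.1031  0.064 ]
 [ 0.631  -0.1075  0.064 ]] [0.0217 0.0216 0.0217 0.0215] [ 0.6392 -0.0948  0.064 ]
rule yaw 12.494447017927431
x-edge yaw 12.47
x-edge yaw 12.49
x-edge yaw 12.12
x-edge yaw 11.75
y-edge yaw 12.230000000000004
y-edge yaw 12.870000000000005
mark [[ 0.4701 -0.1939  0.058 ]
 [ 0.476  -0.1924  0.058 ]
 [ 0.4817 -0.1906  0.058 ]]
foot [[ 0.4634 -0.1952  0.02  ]
 [ 0.49   -0.1893  0.02  ]] [ 0.47667227 -0.19221595  0.02      ]
bar [[ 0.5496 -0.0837  0.055 ]
 [ 0.565  -0.0803  0.055 ]
 [ 0.5573 -0.082   0.055 ]
 [ 0.5522 -0.0586  0.055 ]]
tongue [[ 0.56384362 -0.11148518  0.055     ]
 [ 0.56887605 -0.13322872  0.055     ]]
t 7.6 pos [ 0.5817 -0.2109  0.206 ] shift(tool) [0.0977 0.0817 0.066 ] turn about tool z -0.0006 deg -0.0 tilt [ 0.     -0.0001  0.    ] f [ 0.1 -1.   0.3] w 0.16407135704567116 q [-0.2   0.3   0.62  1.59 -0.18  1.31  0.66]
```

The sizes check out: the collar measures 44×59 mm, the pocket is 21.7 mm square, and the mark comes out at y = -60.0 mm in the prop's frame. The prop origin is (0.6392,-0.0949), yaw 12.47°, and the mark's x is about -0.180, so the pull is about 0.103 m. Next I'll move over the pocket.

Request:
servo_tool([
  {"travel": [0.03,0.025,0],"angular": [0,0,0]},
  {"travel": [0.035,0.028,0.01],"angular": [0,0,0]},
  {"travel": [0.0358,0.0282,0.03],"angular": [0,0,0]},
  {"travel": [0,0,0.046],"angular": [0,0,0]},
  {"travel": [0,0,0.012],"angular": [0,0,0]},
])

```text
time: 8.1
position: [0.6347, -0.0955, 0.1053]
tool_rot: [-1.957, -2.449, 0.008]
ft_force: [-0.5, 0.2, -1.2]
grip_width: 0.158
```

Request:
servo_tool([
  {"travel": [0,0,0],"angular": [0,0,0]},
  {"travel": [0,0,0],"angular": [0,0,0]},
  {"travel": [0,0,0],"angular": [0,0,0]},
  {"travel": [0,0,0],"angular": [0,0,0]},
])

```text
time: 8.5
position: [0.6385, -0.0995, 0.1128]
tool_rot: [1.965, 2.447, 0.003]
ft_force: [-0.9, -0.4, 0.3]
grip_width: 0.162
```

```bash
python3 - <<'E'
from h import *
plan([.6392,-.0949,.0785],[.9764,.2159])
im=ctrl.get_image("wrist"); cv2.imwrite("pics/w7.png",im[:,:,::-1])
im=ctrl.get_image("side"); print(blobs(mask(im,(50,80,30),(85,255,255)),5))
E
```

```text
t 8.5 pos [ 0.6385 -0.0995  0.1128] shift(tool) [0.0044 0.0016 0.0343] turn about tool z -0.0001 deg -0.0 tilt [ 0.0035  0.0008 -0.    ] f [-0.9 -0.4  0.3] w 0.16239586453923563 q [-0.31  0.43  0.54  1.63 -0.24  1.15  0.51]
[]
```

View pics/w7.png

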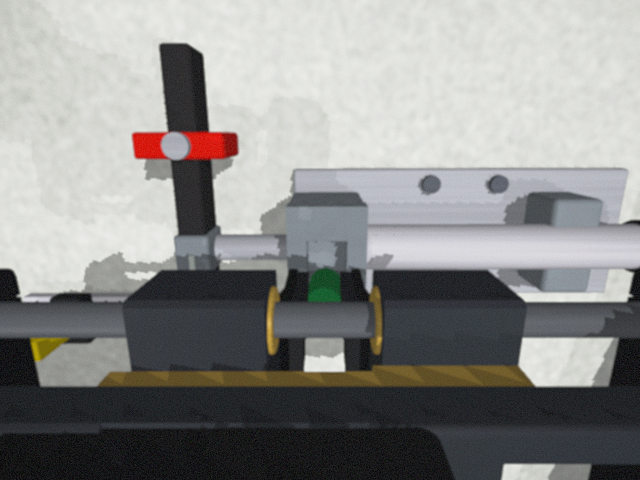

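Request:
servo_tool([
  {"travel": [0,0,0],"angular": [0,0,0]},
  {"travel": [0,0,0],"angular": [0,0,0]},
  {"travel": [0,0,0],"angular": [0,0,0]},
])

```text
time: 8.9
position: [0.6374, -0.0983, 0.1106]
tool_rot: [-1.965, -2.451, -0.0]
ft_force: [0.3, -0.2, -0.3]
grip_width: 0.167
```

```bash
python3 - <<'E'
from h import *
plan([.6392,-.0949,.0785],[.9764,.2159])
E
```

```text
t 8.9 pos [ 0.6374 -0.0983  0.1106] shift(tool) [0.003  0.0025 0.0321] turn about tool z 0.0015 deg 0.1 tilt [ 0.0001 -0.0001  0.    ] f [ 0.3 -0.2 -0.3] w 0.1673193844790655 q [-0.31  0.43  0.54  1.63 -0.24  1.15  0.51]
```

Request:
servo_tool([
  {"travel": [0.003,0.0025,0],"angular": [0,0,0]},
  {"travel": [0,0,0.006],"angular": [0,0,0]},
  {"travel": [0,0,0],"angular": [0,0,0]},
  {"travel": [0,0,0],"angular": [0,0,0]},
  {"travel": [0,0,0],"angular": [0,0,0]},
])

```text
time: 9.4
position: [0.6392, -0.095, 0.1044]
tool_rot: [-1.965, -2.451, 0.0]
ft_force: [-1.1, 0.1, -0.1]
grip_width: 0.163
```

```bash
python3 - <<'E'
from h import *
plan([.6392,-.0949,.0785],[.9764,.2159])
E
```

```text
t 9.4 pos [ 0.6392 -0.095   0.1044] shift(tool) [0.0001 0.     0.0259] turn about tool z 0.0013 deg 0.1 tilt [-0.0001  0.      0.    ] f [-1.1  0.1 -0.1] w 0.162859057110471 q [-0.31  0.44  0.54  1.63 -0.24  1.14  0.5 ]
```

Request:
servo_tool([
  {"travel": [0,0,0.008],"angular": [0,0,0]},
  {"travel": [0,0,0.009],"angular": [0,0,0]},
  {"travel": [0,0,0.009],"angular": [0,0,0]},
  {"travel": [0,0,0],"angular": [0,0,0]},
  {"travel": [0,0,0],"angular": [0,0,0]},
])

```text
time: 9.9
position: [0.6388, -0.0949, 0.0779]
tool_rot: [-1.965, -2.45, 0.001]
ft_force: [0.0, -0.9, -0.2]
grip_width: 0.161
```

```bash
python3 - <<'E'
from h import *
plan([.6392,-.0949,.0785],[.9764,.2159])
E
```

```text
t 9.9 pos [ 0.6388 -0.0949  0.0779] shift(tool) [-0.0001  0.0004 -0.0006] turn about tool z 0.0014 deg 0.1 tilt [-0.0012 -0.0003  0.    ] f [ 0.  -0.9 -0.2] w 0.1612555391279159 q [-0.31  0.46  0.53  1.65 -0.26  1.1   0.51]
```

Depth reached with no contact force, so the plug is in the pocket. Releasing.

Request:
servo_tool([
  {"travel": [0,0,0],"angular": [0,0,0]},
  {"travel": [0,0,0],"angular": [0,0,0]},
  {"travel": [0,0,0],"angular": [0,0,0]},
  {"travel": [0,0,0],"angular": [0,0,0]},
  {"travel": [0,0,0],"angular": [0,0,0]},
], claw=0.045)

```text
time: 10.4
position: [0.6393, -0.0949, 0.0786]
tool_rot: [1.965, 2.451, 0.0]
ft_force: [-0.2, -0.3, -0.5]
grip_width: 0.489
```

Request:
servo_tool([
  {"travel": [0,0,-0.01],"angular": [0,0,0]},
  {"travel": [0,0,-0.03],"angular": [0,0,0]},
  {"travel": [0,0,-0.03],"angular": [0,0,0]},
  {"travel": [0,0,-0.03],"angular": [0,0,0]},
])

```text
time: 10.8
position: [0.6392, -0.0951, 0.1804]
tool_rot: [1.965, 2.45, 0.0]
ft_force: [0.8, 0.4, 0.5]
grip_width: 0.517
```

Request:
servo_tool([
  {"travel": [-0.02,-0.02,0],"angular": [0,0,0]},
  {"travel": [-0.02,-0.02,0],"angular": [0,0,0]},
  {"travel": [0,-0.015,0],"angular": [0,0,0]},
  {"travel": [0,0,0],"angular": [0,0,0]},
  {"travel": [0,0,0],"angular": [0,0,0]},
])

```text
time: 11.3
position: [0.5949, -0.1453, 0.1793]
tool_rot: [1.964, 2.451, 0.003]
ft_force: [1.0, 0.9, 0.6]
grip_width: 0.519
```

Request:
servo_tool([
  {"travel": [0,0,0],"angular": [0,0,0]},
  {"travel": [0,0,0],"angular": [0,0,0]},
  {"travel": [0,0,0],"angular": [0,0,0]},
])

```text
time: 11.6
position: [0.5947, -0.1452, 0.1783]
tool_rot: [-1.964, -2.452, 0.0]
ft_force: [0.5, 0.1, 0.2]
grip_width: 0.514
```

```bash
python3 - <<'E'
from h import *
import pickle
o=np.array([.6392,-.0949]);xh=np.array([.9764,.2159]);yh=np.array([-.2159,.9764])
P=lambda x,y,z:np.r_[o+x*xh+y*yh,z]
plan(P(-.0772,.094,.12),[.9764,.2159])
w=ctrl.calibration("wrist"); pickle.dump(w,open("w8.pkl","wb")); im=ctrl.get_image("wrist"); cv2.imwrite("pics/w8.png",im[:,:,::-1])
print("expect plug top",proj(w,[P(0,0,.076),P(0,0,.064)]), "bar end", proj(w,[P(-.0772,.112,.055)]))
print(blobs(mask(im,(50,80,30),(85,255,255)),30), blobs(mask(im,(0,150,80),(6,255,255)),30))
E
```

```text
t 11.6 pos [ 0.5947 -0.1452  0.1783] shift(tool) [ 0.1336 -0.0225  0.0583] turn about tool z 0.0025 deg 0.1 tilt [-0.0002 -0.      0.    ] f [0.5 0.1 0.2] w 0.5136499024938674 q [-0.29  0.3   0.59  1.64 -0.17  1.25  0.55]
expect plug top [[405.86367967 183.94578593]
 [402.31592807 181.80855716]] bar end [[289.42736329   5.74612787]]
[([403.0, 182.5], [388, 169, 30, 28, 594])] [([267.6, 89.3], [255, 77, 30, 26, 550]), ([311.7, 89.6], [295, 77, 31, 25, 585])]
```

View pics/w8.png

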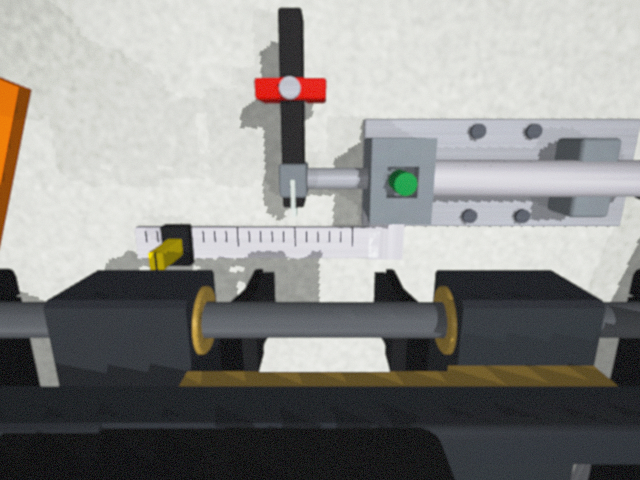

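The green plug stands in the pocket at (403,182), with its top where I expected. The bar's end at row 8 also fits the prediction. I'll move over the bar's outer part.

Request:
servo_tool([
  {"travel": [0.03,-0.005,0],"angular": [0,0,0]},
  {"travel": [0.035,-0.006,0.01],"angular": [0,0,0]},
  {"travel": [0.035,-0.006,0.02],"angular": [0,0,0]},
  {"travel": [0.0335,-0.0055,0.028],"angular": [0,0,0]},
  {"travel": [0,0,0.01],"angular": [0,0,0]},
])

```text
time: 12.15
position: [0.5402, -0.0144, 0.1077]
tool_rot: [-1.952, -2.454, 0.002]
ft_force: [-0.1, 0.4, 0.5]
grip_width: 0.52
```

Request:
servo_tool([
  {"travel": [0,0,0],"angular": [0,0,0]},
  {"travel": [0,0,0],"angular": [0,0,0]},
  {"travel": [0,0,0],"angular": [0,0,0]},
  {"travel": [0,0,0],"angular": [0,0,0]},
  {"travel": [0,0,0],"angular": [0,0,0]},
])

```text
time: 12.65
position: [0.5439, -0.0212, 0.1111]
tool_rot: [1.966, 2.449, 0.001]
ft_force: [-0.3, 0.1, 0.2]
grip_width: 0.519
```

```bash
cat >> h.py <<'E'
o=np.array([.6392,-.0949]);xh=np.array([.9764,.2159]);yh=np.array([-.2159,.9764])
P=lambda x,y,z:np.r_[o+x*xh+y*yh,z]
inv=lambda p:np.c_[(np.atleast_2d(p)[:,:2]-o)@np.c_[xh,yh],np.atleast_2d(p)[:,2]].round(4)
E
python3 - <<'E'
from h import *
import pickle
w=pickle.load(open("w8.pkl","rb"))
print("lever",inv(cast(w,[[290,88]],.062)),"bar mid",inv(cast(w,[[291.5,140]],.055)), "bar end",inv(cast(w,[[291,8.5]],.055)))
im=cv2.imread("pics/w8.png"); cv2.imwrite("pics/w8a.png",cv2.resize(im[215:275,130:210],None,fx=8,fy=8,interpolation=cv2.INTER_CUBIC))
plan(P(-.0772,.094,.04),[.9764,.2159]); print(inv(ctrl.get_state()['position']))
E
```

```text
lever [[-0.0772  0.0614  0.062 ]] bar mid [[-0.0775  0.0279  0.055 ]] bar end [[-0.0762  0.1104  0.055 ]]
t 12.65 pos [ 0.5439 -0.0212  0.1111] shift(tool) [ 0.0015 -0.0001  0.0711] turn about tool z 0.0002 deg 0.0 tilt [ 0.0012  0.0002 -0.    ] f [-0.3  0.1  0.2] w 0.5192310316115233 q [-0.48  0.21  0.52  1.88 -0.11  1.08  0.31]
[[-0.0772  0.0925  0.1111]]
```

View pics/w8a.png

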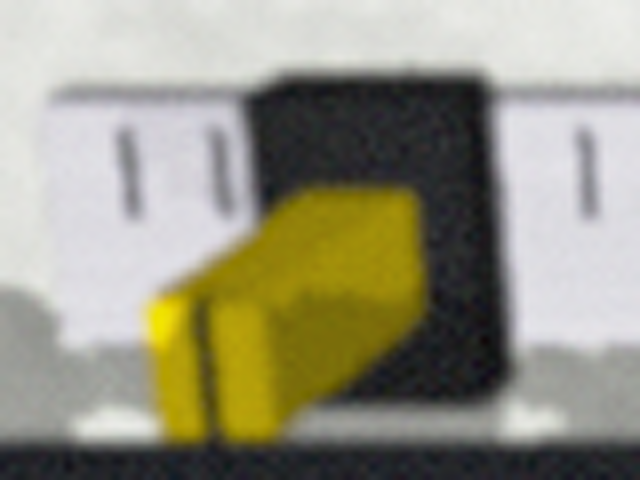

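Request:
servo_tool([
  {"travel": [0,0,0.025],"angular": [0,0,0]},
  {"travel": [0,0,0.025],"angular": [0,0,0]},
  {"travel": [0,0,0.012],"angular": [0,0,0]},
  {"travel": [0,0,0],"angular": [0,0,0]},
  {"travel": [0,0,0],"angular": [0,0,0]},
])

```text
time: 13.15
position: [0.5438, -0.0207, 0.0491]
tool_rot: [1.965, 2.45, 0.001]
ft_force: [0.3, 0.4, 0.3]
grip_width: 0.519
```

```bash
python3 - <<'E'
from h import *
import pickle
w=pickle.load(open("w8.pkl","rb")); B=lambda x,y:(130+(x+.5)/8-.5,215+(y+.5)/8-.5)
print("mark",inv(cast(w,[B(203,350)],.058)),inv(cast(w,[B(148,298),B(272,298)],.058)),"foot far edge",inv(cast(w,[B(262,110),B(490,110)],.02)))
plan(P(-.0772,.094,.04),[.9764,.2159]); print(inv(ctrl.get_state()['position']))
E
```

```text
mark [[-0.1815 -0.0586  0.058 ]] [[-0.1861 -0.0535  0.058 ]
 [-0.1745 -0.0535  0.058 ]] foot far edge [[-0.1902 -0.0447  0.02  ]
 [-0.1663 -0.0446  0.02  ]]
t 13.15 pos [ 0.5438 -0.0207  0.0491] shift(tool) [ 0.001  -0.      0.0091] turn about tool z 0.0011 deg 0.1 tilt [ 0.0007  0.0002 -0.    ] f [0.3 0.4 0.3] w 0.5186933712975813 q [-0.45  0.29  0.5   1.93 -0.17  0.96  0.35]
[[-0.0772  0.093   0.0491]]
```

Request:
servo_tool([
  {"travel": [0.001,0,0.009],"angular": [0,0,0]},
  {"travel": [0,0,0],"angular": [0,0,0]},
  {"travel": [0,0,0],"angular": [0,0,0]},
])

```text
time: 13.45
position: [0.5432, -0.0194, 0.0397]
tool_rot: [1.965, 2.451, 0.001]
ft_force: [-0.0, 0.2, -0.4]
grip_width: 0.513
```

Request:
servo_tool([
  {"travel": [0,0,0],"angular": [0,0,0]},
  {"travel": [0,0,0],"angular": [0,0,0]},
  {"travel": [0,0,0],"angular": [0,0,0]},
  {"travel": [0,0,0],"angular": [0,0,0]},
  {"travel": [0,0,0],"angular": [0,0,0]},
], claw=0.0, squeeze=15)

```text
time: 13.95
position: [0.5435, -0.0194, 0.0396]
tool_rot: [1.965, 2.45, 0.001]
ft_force: [1.4, -0.4, -1.2]
grip_width: 0.182
```

Request:
servo_tool([
  {"travel": [0,0,0],"angular": [0,0,0]},
  {"travel": [0,0,0],"angular": [0,0,0]},
  {"travel": [0,0,0],"angular": [0,0,0]},
  {"travel": [0,0,0],"angular": [0,0,0]},
])

```text
time: 14.35
position: [0.5435, -0.0194, 0.0396]
tool_rot: [1.965, 2.451, 0.001]
ft_force: [2.9, 0.6, -1.6]
grip_width: 0.182
```

```bash
python3 - <<'E'
from h import *
plan(P(-.1803,.094,.04),[.9764,.2159]); print(inv(ctrl.get_state()['position']))
E
```

```text
t 14.35 pos [ 0.5435 -0.0194  0.0396] shift(tool) [-0.0002 -0.1031 -0.0005] turn about tool z 0.0015 deg 0.1 tilt [ 0.001   0.0001 -0.    ] f [ 2.9  0.6 -1.6] w 0.18188062738012536 q [-0.45  0.3   0.5   1.94 -0.18  0.94  0.35]
[[-0.0772  0.0944  0.0396]]
```

The bar is gripped (15.8 mm) and the spring is felt. Pulling out 103 mm.

Request:
servo_tool([
  {"travel": [0,-0.01,0],"angular": [0,0,0]},
  {"travel": [0,-0.015,0],"angular": [0,0,0]},
  {"travel": [0,-0.015,0],"angular": [0,0,0]},
  {"travel": [0,-0.015,0],"angular": [0,0,0]},
  {"travel": [0,-0.015,0],"angular": [0,0,0]},
])

```text
time: 14.85
position: [0.4756, -0.0345, 0.0396]
tool_rot: [1.963, 2.449, 0.004]
ft_force: [5.8, 0.7, -5.4]
grip_width: 0.178
```

Request:
servo_tool([
  {"travel": [0,-0.015,0],"angular": [0,0,0]},
  {"travel": [0,-0.01,0],"angular": [0,0,0]},
  {"travel": [0,-0.007,0],"angular": [0,0,0]},
  {"travel": [0,0,0],"angular": [0,0,0]},
  {"travel": [0,0,0],"angular": [0,0,0]},
])

```text
time: 15.35
position: [0.444, -0.0416, 0.0396]
tool_rot: [1.965, 2.45, 0.002]
ft_force: [5.1, 0.3, -5.2]
grip_width: 0.179
```

Request:
servo_tool([
  {"travel": [0,0,0],"angular": [0,0,0]},
  {"travel": [0,0,0],"angular": [0,0,0]},
  {"travel": [0,0,0],"angular": [0,0,0]},
])

```text
time: 15.65
position: [0.4441, -0.0415, 0.0396]
tool_rot: [1.965, 2.45, 0.001]
ft_force: [5.1, 1.3, -4.7]
grip_width: 0.181
```

```bash
python3 - <<'E'
from h import *
plan(P(-.1803,.094,.04),[.9764,.2159]); print(inv(ctrl.get_state()['position']))
im=ctrl.get_image("top"); cv2.imwrite("pics/t9.png",cv2.resize(im[170:290,310:470],None,fx=5,fy=5,interpolation=cv2.INTER_CUBIC)[:,:,::-1])
im=ctrl.get_image("wrist"); cv2.imwrite("pics/w9.png",im[:,:,::-1])
c=ctrl.calibration("wrist"); print(c)
E
```

```text
t 15.65 pos [ 0.4441 -0.0415  0.0396] shift(tool) [-0.0002 -0.0013 -0.0004] turn about tool z 0.0015 deg 0.1 tilt [ 0.0009  0.0002 -0.    ] f [ 5.1  1.3 -4.7] w 0.18072068383992432 q [-0.48  0.09  0.53  2.17 -0.06  0.9   0.31]
[[-0.1789  0.0942  0.0396]]
{'fx': 380.72832692975356, 'fy': 380.72832692975356, 'cx': 324.0529099867209, 'cy': 235.0093258399195, 'rvec': array([-2.86862974, -0.31598172, -0.0397199 ]), 'tvec': array([-0.4245516 , -0.11275618,  0.16857014])}
```

View pics/t9.png

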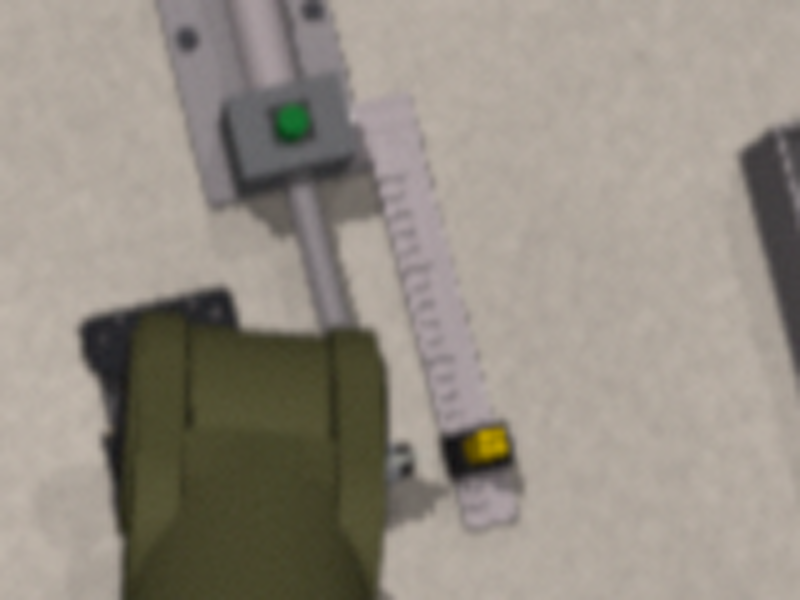

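View pics/w9.png

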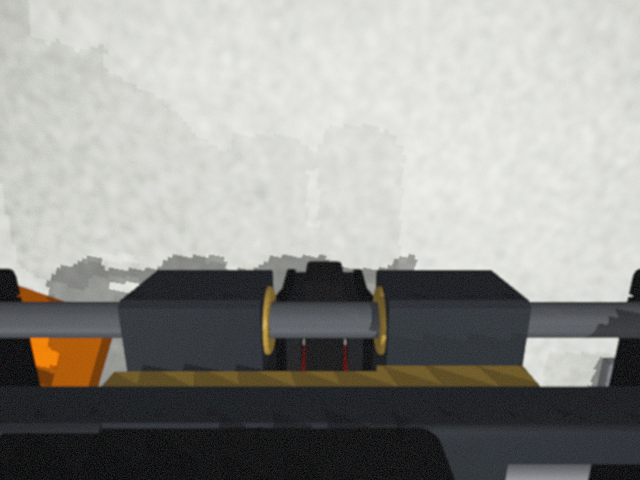

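The top view shows the white tongue beside the yellow mark, at about (405,455) and (487,445) in the zoom, so they're close to lined up. I'll compute the difference.

```bash
python3 - <<'E'
from h import *
cal=ctrl.calibration("top"); B=lambda x,y:(310+(x+.5)/5-.5,170+(y+.5)/5-.5)
for n,p,z in (("tongue",(404,452),.055),("mark",(488,444),.058),("plug",(293,120),.076),("bar tip end",(400,463),.055)): print(n,inv(cast(cal,[B(*p)],z)))
for y in (-.02,-.028): print(((proj(cal,[P(-.1803,y,.055)])[0]-[310,170]+.5)*5-.5).round(0))
print(((proj(cal,[P(-.1803,-.06,.058)])[0]-[310,170]+.5)*5-.5).round(0))
im=cv2.imread("pics/t9.png"); cv2.imwrite("pics/t9a.png",cv2.resize(im[400:540,360:560],None,fx=4,fy=4))
E
```

```text
tongue [[-0.1755 -0.0179  0.055 ]]
mark [[-0.1815 -0.0597  0.058 ]]
plug [[-0.0004 -0.0016  0.076 ]]
bar tip end [[-0.1805 -0.0146  0.055 ]]
[410. 460.]
[426. 457.]
[488. 442.]
```

View pics/t9a.png

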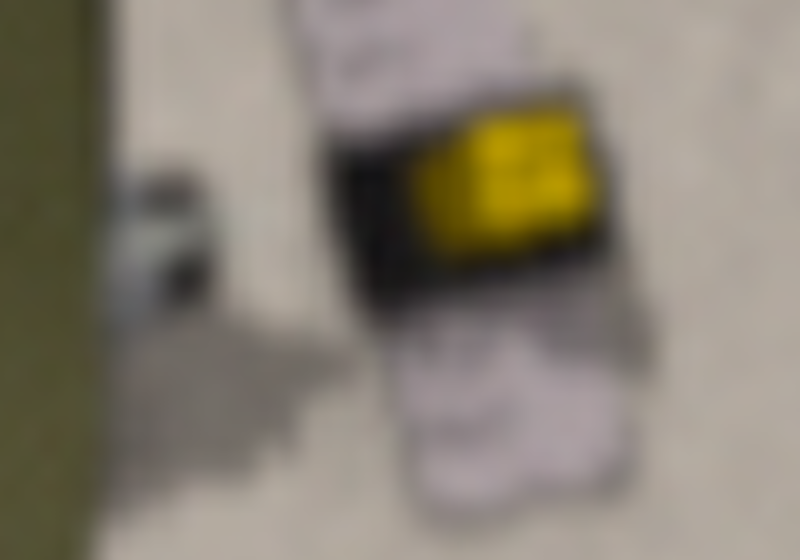

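The tongue is within about 1.5 mm of the mark's middle. I'll trim by 1.5 mm and then slide along the bar in slow steps.

Request:
servo_tool([
  {"travel": [0,-0.0015,0],"angular": [0,0,0]},
  {"travel": [0,0,0],"angular": [0,0,0]},
  {"travel": [0,0,0],"angular": [0,0,0]},
  {"travel": [0,0,0],"angular": [0,0,0]},
  {"travel": [0,0,0],"angular": [0,0,0]},
], squeeze=12)

```text
time: 16.25
position: [0.4428, -0.0418, 0.0396]
tool_rot: [1.965, 2.45, 0.001]
ft_force: [5.4, 1.2, -5.4]
grip_width: 0.183
```

Request:
servo_tool([
  {"travel": [-0.003,0,0],"angular": [0,0,0]},
  {"travel": [-0.003,0,0],"angular": [0,0,0]},
  {"travel": [-0.003,0,0],"angular": [0,0,0]},
  {"travel": [-0.003,0,0],"angular": [0,0,0]},
  {"travel": [-0.003,0,0],"angular": [0,0,0]},
])

```text
time: 16.75
position: [0.4447, -0.0497, 0.0396]
tool_rot: [-1.957, -2.448, -0.008]
ft_force: [1.1, 18.4, 1.3]
grip_width: 0.184
```

```bash
python3 - <<'E'
from h import *
plan(P(-.1805,.044,.04),[.9764,.2159]); s=ctrl.get_state();print(inv(s['position']),s['torque'].round(2))
E
```

```text
t 16.75 pos [ 0.4447 -0.0497  0.0396] shift(tool) [-0.0421 -0.0006 -0.0008] turn about tool z 0.0043 deg 0.2 tilt [-0.0006 -0.0094  0.    ] f [ 1.1 18.4  1.3] w 0.1842546509359113 q [-0.46  0.1   0.54  2.16 -0.07  0.9   0.35]
[[-0.1801  0.0861  0.0396]] [ 3.75 -0.26 -0.07]
```

Friction at 12 N is strong, 18 N sideways. I'll ease the grip and go on.

Request:
servo_tool([
  {"travel": [0,0,0],"angular": [0,0,0]},
  {"travel": [0,0,0],"angular": [0,0,0]},
], squeeze=8)

```text
time: 16.95
position: [0.4452, -0.0517, 0.0397]
tool_rot: [-1.96, -2.449, -0.006]
ft_force: [2.1, 12.2, -0.1]
grip_width: 0.183
```

Request:
servo_tool([
  {"travel": [-0.003,0,0],"angular": [0,0,0]},
  {"travel": [-0.003,0,0],"angular": [0,0,0]},
])

```text
time: 17.15
position: [0.4466, -0.0575, 0.0397]
tool_rot: [-1.959, -2.449, -0.007]
ft_force: [1.7, 10.7, 1.7]
grip_width: 0.181
```

```bash
python3 - <<'E'
from h import *
plan(P(-.1805,.044,.04),[.9764,.2159]); s=ctrl.get_state();print(inv(s['position']),s['torque'].round(2))
E
```

```text
t 17.15 pos [ 0.4466 -0.0575  0.0397] shift(tool) [-0.0341 -0.0007 -0.0005] turn about tool z 0.0038 deg 0.2 tilt [ 0.0002 -0.0065  0.    ] f [ 1.7 10.7  1.7] w 0.1813730329122551 q [-0.45  0.1   0.55  2.15 -0.07  0.9   0.36]
[[-0.18    0.0781  0.0397]] [ 2.58 -0.45 -0.01]
```

Request:
servo_tool([
  {"travel": [-0.003,0,0],"angular": [0,0,0]},
  {"travel": [-0.003,0,0],"angular": [0,0,0]},
  {"travel": [-0.003,0,0],"angular": [0,0,0]},
  {"travel": [-0.003,0,0],"angular": [0,0,0]},
  {"travel": [-0.003,0,0],"angular": [0,0,0]},
])

```text
time: 17.65
position: [0.4498, -0.0715, 0.0397]
tool_rot: [-1.959, -2.449, -0.008]
ft_force: [2.0, 14.1, 2.0]
grip_width: 0.185
```

```bash
python3 - <<'E'
from h import *
plan(P(-.1805,.044,.04),[.9764,.2159]); s=ctrl.get_state();print(inv(s['position']),s['torque'].round(2))
E
```

```text
t 17.65 pos [ 0.4498 -0.0715  0.0397] shift(tool) [-0.0198 -0.0007 -0.0004] turn about tool z 0.0038 deg 0.2 tilt [ 0.     -0.0077  0.    ] f [ 2.  14.1  2. ] w 0.18465860674259507 q [-0.43  0.11  0.56  2.14 -0.09  0.91  0.4 ]
[[-0.1798  0.0638  0.0397]] [ 2.96 -0.33 -0.07]
```

Request:
servo_tool([
  {"travel": [-0.003,-0.0005,0],"angular": [0,0,0]},
  {"travel": [-0.003,0,0],"angular": [0,0,0]},
  {"travel": [-0.003,0,0],"angular": [0,0,0]},
  {"travel": [-0.003,0,0],"angular": [0,0,0]},
  {"travel": [-0.003,0,0],"angular": [0,0,0]},
])

```text
time: 18.15
position: [0.453, -0.0858, 0.0398]
tool_rot: [-1.958, -2.449, -0.009]
ft_force: [3.1, 14.7, 1.4]
grip_width: 0.183
```

Request:
servo_tool([
  {"travel": [-0.003,0,0],"angular": [0,0,0]},
  {"travel": [-0.002,0,0],"angular": [0,0,0]},
  {"travel": [0,0,0],"angular": [0,0,0]},
])

```text
time: 18.45
position: [0.4541, -0.0909, 0.0398]
tool_rot: [-1.959, -2.449, -0.008]
ft_force: [2.3, 13.9, 0.9]
grip_width: 0.185
```

```bash
python3 - <<'E'
from h import *
plan(P(-.1805,.044,.04),[.9764,.2159]); s=ctrl.get_state();print(inv(s['position']),s['torque'].round(2))
E
```

```text
t 18.45 pos [ 0.4541 -0.0909  0.0398] shift(tool) [ 0.0001 -0.0006 -0.0002] turn about tool z 0.0038 deg 0.2 tilt [ 0.0006 -0.0078  0.    ] f [ 2.3 13.9  0.9] w 0.18490305092373988 q [-0.4   0.13  0.58  2.13 -0.1   0.91  0.46]
[[-0.1799  0.0439  0.0398]] [ 2.9  -0.58 -0.02]
```

Request:
servo_tool([
  {"travel": [-0.002,0,0],"angular": [0,0,0]},
  {"travel": [-0.002,0,0],"angular": [0,0,0]},
  {"travel": [0,0,0],"angular": [0,0,0]},
])

```text
time: 18.75
position: [0.4542, -0.0911, 0.0397]
tool_rot: [-1.954, -2.446, -0.012]
ft_force: [-1.3, 23.0, 5.7]
grip_width: 0.183
```

```bash
python3 - <<'E'
from h import *
plan(P(-.1805,.044,.04),[.9764,.2159]); s=ctrl.get_state();print(inv(s['position']),s['torque'].round(2))
im=ctrl.get_image("wrist"); cv2.imwrite("pics/w10.png",im[:,:,::-1])
im=ctrl.get_image("top"); cv2.imwrite("pics/t10.png",cv2.resize(im[170:290,310:470],None,fx=5,fy=5,interpolation=cv2.INTER_CUBIC)[:,:,::-1])
im=ctrl.get_image("side"); print(blobs(mask(im,(0,150,60),(6,255,255)),4))
E
```

```text
t 18.75 pos [ 0.4542 -0.0911  0.0397] shift(tool) [ 0.0003 -0.0007 -0.0002] turn about tool z 0.0051 deg 0.3 tilt [-0.0007 -0.0133  0.    ] f [-1.3 23.   5.7] w 0.18283048020294942 q [-0.39  0.14  0.58  2.12 -0.11  0.91  0.47]
[[-0.1798  0.0437  0.0397]] [ 4.54  0.02 -0.17]
[([331.3, 135.9], [330, 134, 4, 4, 7]), ([337.0, 138.6], [332, 134, 11, 8, 29]), ([329.0, 140.2], [328, 139, 3, 3, 4]), ([191.3, 189.7], [185, 185, 15, 10, 84]), ([469.4, 251.3], [466, 243, 7, 17, 74])]
```

View pics/w10.png

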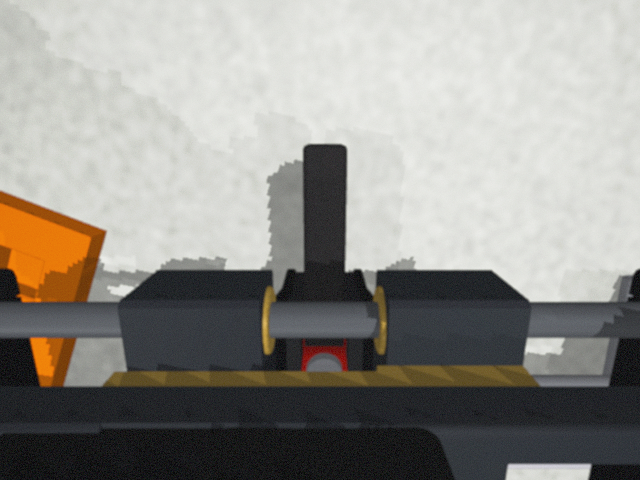

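View pics/t10.png

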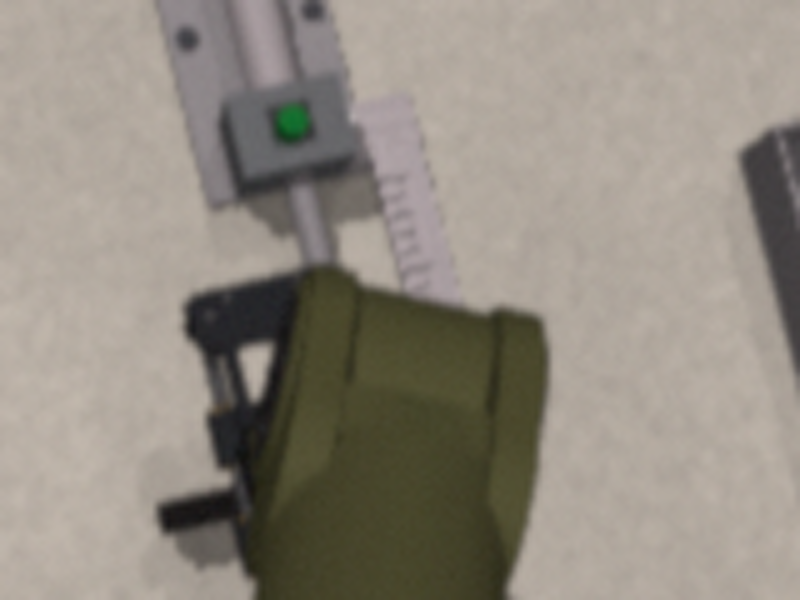

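The tool stalled at y = 43.7 mm while the force rose from 14 to 23 N. That matches the lever's stop (35 mm edge plus half the pad width). I'll firm the grip, ease the push a little, and check where the bar is.

Request:
servo_tool([
  {"travel": [0.001,-0.0005,0],"angular": [0,0,0]},
  {"travel": [0,0,0],"angular": [0,0,0]},
  {"travel": [0,0,0],"angular": [0,0,0]},
  {"travel": [0,0,0],"angular": [0,0,0]},
  {"travel": [0,0,0],"angular": [0,0,0]},
], squeeze=15)

```text
time: 19.4
position: [0.454, -0.0911, 0.0398]
tool_rot: [-1.955, -2.448, -0.012]
ft_force: [1.9, 20.7, 3.6]
grip_width: 0.186
```

```bash
python3 - <<'E'
from h import *
plan(P(-.1805,.044,.04),[.9764,.2159]); s=ctrl.get_state();print(inv(s['position']),s['qd'].round(4))
w=ctrl.calibration("wrist"); im=ctrl.get_image("wrist")
for r in (160,200,240):
    row=im[r].mean(1); d=np.where(row[280:380]<70)[0]+280; print(r,d[0],d[-1],inv(cast(w,[[(d[0]+d[-1])/2,r]],.055)),inv(cast(w,[[d[0]-.5,r],[d[-1]+.5,r]],.055))[:,0])
print("bar end",inv(cast(w,[[325,147]],.055)))
E
```

```text
t 19.4 pos [ 0.454  -0.0911  0.0398] shift(tool) [ 0.0003 -0.0005 -0.0002] turn about tool z 0.0051 deg 0.3 tilt [ 0.0004 -0.0114  0.    ] f [ 1.9 20.7  3.6] w 0.18633570859532994 q [-0.4   0.13  0.58  2.12 -0.11  0.91  0.47]
[[-0.18    0.0437  0.0398]] [-0.0001  0.0022 -0.0005 -0.0019  0.0002  0.0006 -0.0007]
160 304 345 [[-0.18    0.1059  0.055 ]] [-0.1874 -0.1726]
200 304 344 [[-0.1801  0.0916  0.055 ]] [-0.1876 -0.1727]
240 304 344 [[-0.18    0.0766  0.055 ]] [-0.1877 -0.1724]
bar end [[-0.1799  0.1104  0.055 ]]
```

```bash
python3 - <<'E'
from bench import ctrl
print(ctrl.close_job())
E
```

```text
the job is handed in; nothing more can be done
None
```

I carried out the whole job in order and handed it in at about 19.4 s, still holding the bar at the mark. Handing in gives no verdict, so this rests on my own checks.

- **Plug:** The green plug was placed in the collar's pocket and let go. A wrist picture right after showed it upright within about 1 mm of where it should appear, and it was still there in the last top view.
- **Leg:** I gripped the bar and pulled it out about 103 mm. At the end the wrist camera put the bar's middle at x = -0.180 m in the prop's frame. My mark readings ran from -0.180 to -0.182 m, or -0.178 to -0.180 m from the clip's foot, so it is within about 2 mm.
- **Lever:** I slid it home with the fingers, keeping the bar's middle within about 1 mm of -0.180 m. The gripper stalled at y = 43.7 mm as the force rose from 14 to about 23 N. The lever's stop should halt it at about 44.5 mm, so I take it as fully closed; the fingers hid most of the lever in the final pictures.
- **Grip:** It is set to 15 N on the bar, and the arm was practically still.

**Checks that disagreed or failed:**
- The top and wrist cameras differed by 2–3 mm in y, so I followed the wrist camera.
- One early correction near the tray overshot by about 5 mm because I read the pose before the arm had settled; I undid it before gripping.
- The first batch of moves was refused for a missing field, and nothing moved.

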